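# Set the stirrer's speed selector and start it

## Task

Set the speed selector of the magnetic stirrer to the fifth of its six ticks (counted clockwise, from the shortest tick) by pushing its lever round with a fingertip, click by click, and then press the start key all the way down and let it come up again. Do not pinch or grip the lever, do not press the key before the selector is set, and leave the beaker on the plate and the jar and vial beside the stirrer where they stand.

Things in the scene. Friction and masses are not known exactly. Their poses are not given: they have to be found in the camera images.
- stirrer: Magnetic stirrer, low white box 240 x 170 x 50 mm, fixed. Origin under its centre; own x from the control side to the back, y left, z up. Flat top at z = 50 mm; round steel plate, 124 mm wide, top at z = 60, centre x = 48, y = 0. Selector axis at x = -72, y = 35; start key at x = -72, y = -52. Six black ticks round the selector, 30 deg apart, start 40 mm from its axis; 5 to 13 mm long.
- selector (a joint): Selector angle, rad, growing clockwise from above: 0 at the first (shortest) tick, 0.524 per tick, fifth tick 2.094, sixth 2.618; stops 0.06 beyond the end ticks. Starts at one of ticks 1 to 3. A sprung detent holds it at a tick (2 to 4 N near the lever's end to leave it); past half-way it snaps ahead to the next. At 0 the nose points 75 deg counter-clockwise of the stirrer's +x.
- selector_axis (a point): Point on the selector's vertical turning axis, 15 mm above the stirrer's top (65 mm above the worktop), about half-way up the lever.
- selector_nose (a point): Pointing end of the black upright lever, 38 mm from the turning axis, 15 mm above the stirrer's top. The lever runs from 18 mm behind the axis to here, 15 mm wide, top 27 mm above the stirrer's top, with a white line on top toward this end. It stands on a flat round skirt 54 mm across, 5.5 mm high; a low hub under it is 27 mm across, top 10 mm above the stirrer's top.
- start_key (a joint): Travel of the start key, m: 0 up, 0.005 fully down. A spring brings it up; fully down takes 4 N.
- start_key_top (a point): Centre of the top face of the round grey start key, 24 mm across, 10 mm above the stirrer's top when up; a black bezel 36 mm across and 3 mm high surrounds it. To the right of the selector; pressed straight down.
- glass_beaker: Small empty glass beaker, 55 mm across and 66 mm high, standing loose on the stirrer's steel plate; origin at the centre of its underside.
- jar: Plastic jar with a green cap, 47 mm across, 83 mm high, standing loose on the worktop beside the stirrer; origin at the centre of its underside.
- vial: Glass vial with a white cap, 21 mm across, 45 mm high, standing loose on the worktop beside the stirrer (on the other side from the jar); origin at the centre of its underside.
- lever_ccw (a point): On the flat counter-clockwise flank of the lever (50 mm long, 6 to 25 mm above the stirrer's top): 24 mm from the axis along the lever, 7.5 mm beside its middle line, 14 mm above the stirrer's top. Pushing here turns the selector clockwise. Pressing both flanks, or both ends of the lever, at once counts as pinching.
- lever_cw (a point): The same on the clockwise flank. Pushing here turns the selector counter-clockwise.

How it is judged:
By the outcome, as a careful person would: the job done as asked, in the order asked, and still so for the second after the job is handed in, with the robot touching nothing.
It also fails if it takes over 51 s, if anything falls off the work surface, if the arm or the gripper's body presses on something with over 40 N, if the wrist force passes 120 N, or if a joint passes its speed limit or range.

## Robot

A 6-joint arm with a two-finger parallel gripper is mounted at the origin on a cart in front of the work surface, level with it; the furniture and walls round the work are solid. World frame = base frame: x ahead of the robot, y to its left, z up, the work surface at z = 0. Lengths are in m, angles in degrees, forces in N, time in s.
With the tool pointing down it reaches from about 0.3 to 0.75 m from the base axis. Payload 8.5 kg.
Tool frame: the origin (TCP) lies midway between the tips of the shut fingers; the grasp point (between the pads) lies env.tcp_to_grasp behind it (env.tcp_to_grasp is the distance from the TCP to the grasp point, in m); z points along the fingers, y is the line along which they close (so a half turn about z gives the same grasp; the last joint's range is limited). The gripper opens to 85 mm and grips with 20 to 120 N. Pads are 22 mm wide; open, the fingers measure 114 mm over their backs; the gripper's body (76 mm by 85 mm) begins 54 mm behind the grasp point. The pads swing forward as they close: fully open they stand 13 mm farther back than shut.
Start: joints at [-78.169, 21.807, 74.336, -0, 83.858, -12.336], TCP at [0.225, -0.502, 0.231] pointing down, gripper open.
Joint ranges: [-178.18, 178.18], [-50.72, 133.34], [12.68, 142.11], [-81.47, 261.47], [9.98, 163.14], [-165.26, 165.26]. Speed limits (degrees/s): [136.94, 136.94, 180, 180, 180, 180].

## Interface

Orientations are given as a 3x3 rotation matrix whose columns are the frame's x, y, z axes.
In Python, from rig import observe, optics, job, env gives the robot as it stands. The module is installed in compiled form; this text tells all that it offers.
- The arm moves only by the shell command python3 -m jog 'ROWS' [FORCE]. ROWS is JSON, a list of rows, each a list of 7 numbers: the turn, a rotation vector about the tool's x, y, z in rad, then the shift along the tool's x, y, z in m, then the opening in per cent of the stroke, from 0 (shut) to 100 (fully open). A call has 1 to 10 rows; each row shifts and turns the commanded pose from where the row before left it, along the tool's axes as they then stand; what a row does not reach is not made up. A row lasts 1/8 s, in which the tool goes at most 62.5 mm and 10.7 degrees, less where a joint would pass 70% of its speed; a pose out of reach is approached as far as the arm can. A call is refused whole if a number of a shift passes 0.0625 or a number of a turn 0.188, either way. A call with a gripper value outside its range is refused whole. The fingers move at their own pace and stop on an object; FORCE is the grip in N (left out, the last holds). Time passes only in rows, so rows that do not move let the fingers close. It gives the time, the measured TCP pose, the force, the opening and the grip force at its end, in the units of the state.
- observe(): the state, without advancing time (a new reading comes with each control period).
- optics.get_image(name): name is "scene" or "top"; returns a dict with "pixels" (420x560x3 uint8, red, green, blue), "mtx" (3x3 intrinsics, pixels), "rvec" (rotation vector, rad) and "tvec" (3), from world to camera coordinates, as OpenCV has them. Camera axes: x right, y down, z forward; pixel columns grow to the right and rows downward; lengths in m; the calibration is good to about 2 mm. A picture is of the moment at which its call begins. There is no depth.
- job.close_job(): hands the job in; it is judged then, once.
The state is a dict: "time_s": time; "q": joint angles; "qvel": joint speeds; "joint_efforts": joint torques, N m; "position": TCP position; "tool_rot": TCP orientation; "ft_force": force on the tool from outside, world axes, zero at the start; "wrist_torque": the same for the moment, N m; "grip_width": finger opening in m; "gripper_force": force on a finger pad.
Only numpy, scipy, OpenCV 4.12 (cv2) and the standard library are available. Lean on these libraries where they do the work, as an engineer would, in place of code of your own. Each camera call takes 0.05 s, during which the arm holds its last target. There are 200 camera calls.

## Working session

There is one attempt and no reset: what is moved stays moved. The work goes in short steps, Python scripts to look and compute and a shell command to move; the robot and the scene stay as the last step left them, time stands still between calls to the robot, and variables do not carry over. Pictures are saved under pics/ and viewed, at most 10 in all, crops included, and the job is handed in when it is done.

```bash
mkdir -p pics
cat > h.py <<'E'
import numpy as np, cv2
from rig import observe, optics, job, env
def shot(n,f):
    d=optics.get_image(n); cv2.imwrite('pics/'+f,cv2.cvtColor(d['pixels'],cv2.COLOR_RGB2BGR)); np.savez('pics/'+f+'.npz',**{k:np.array(d[k]) for k in d}); return d
def ray(d,uv,z):
    R=cv2.Rodrigues(np.array(d['rvec'],float))[0]; t=np.array(d['tvec'],float).ravel()
    c=-R.T@t; v=R.T@np.linalg.inv(d['mtx'])@np.array([uv[0],uv[1],1.]); return c+v*(z-c[2])/v[2]
E
python3 - <<'E'
from h import *
for n in("scene","top"):
    d=shot(n,n+'1.png'); R=cv2.Rodrigues(np.array(d['rvec'],float))[0]; print(n,-R.T@np.array(d['tvec']).ravel(),d['mtx'])
s=observe();print(s['position'],s['tool_rot'],s['time_s'],s['grip_width'],env.tcp_to_grasp)
E
```

```text
scene [0.20526747 1.10161853 0.52368545] [[541.30962716   0.         266.31195891]
 [  0.         541.30962716 207.44204079]
 [  0.           0.           1.        ]]
top [0.43373442 0.37453343 0.89805845] [[393.63822044   0.         279.17992582]
 [  0.         393.63822044 212.15535224]
 [  0.           0.           1.        ]]
[ 0.22510833 -0.50154349  0.2307806 ] [[ 9.12362914e-01  4.09382275e-01 -2.57011396e-04]
 [ 4.09382257e-01 -9.12362081e-01  1.26501680e-03]
 [ 2.83388002e-04 -1.25937032e-03 -9.99999167e-01]] 0.1 0.08496327407422324 0.0187
```

View pics/top1.png

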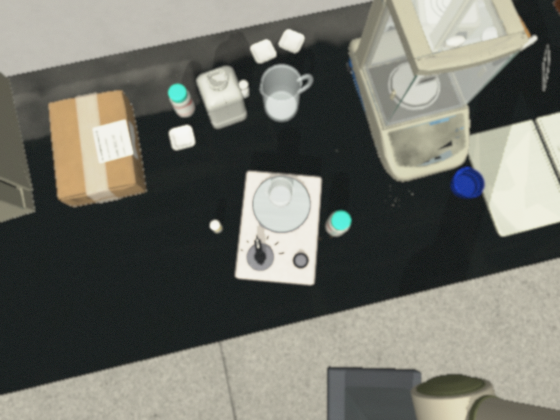

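View pics/scene1.png

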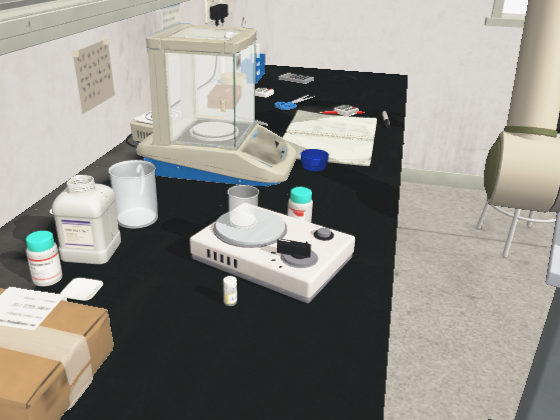

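The top view shows the stirrer at about (280,228), the selector at (260,257), the key at (301,260), the vial at (216,227) and the jar at (339,222). In the scene view the lever is at (293,248) and the key at (322,234).

Run:
```python
from h import *
d=dict(np.load('pics/top1.png.npz')); p=d['pixels']; 
c=p[160:295,200:360]; cv2.imwrite('pics/crop1.png',cv2.cvtColor(cv2.resize(c,None,fx=4.5,fy=4.4,interpolation=cv2.INTER_CUBIC),cv2.COLOR_RGB2BGR))
m=np.zeros(p.shape[:2],np.uint8); m[160:295,228:328]=(p.min(2)[160:295,228:328]>150)*255
m=cv2.morphologyEx(m,cv2.MORPH_OPEN,np.ones((3,3)))
cs=max(cv2.findContours(m,0,2)[0],key=cv2.contourArea)
P=np.array([ray(d,q[0],.05)[:2] for q in cs],np.float32)*1000
print(cv2.minAreaRect(P), cv2.boxPoints(cv2.minAreaRect(P)))
g=(p.max(2)<110)
for nm,(u,v,r) in dict(sel=(260,257,18),key=(301,260,11)).items():
    yy,xx=np.mgrid[:420,:560]; k=g&((xx-u)**2+(yy-v)**2<r*r)
    print(nm,k.sum(),ray(d,(xx[k].mean(),yy[k].mean()),.054))
```

```text
((583.867431640625, 378.667236328125), (168.3643341064453, 238.56491088867188), 86.52413940429688) [[459.70062 301.8718 ]
 [697.82666 287.40805]
 [708.03424 455.46268]
 [469.9082  469.92642]]
sel 182 [0.52101966 0.41874046 0.054     ]
key 61 [0.51158873 0.33086812 0.054     ]
```

View pics/crop1.png

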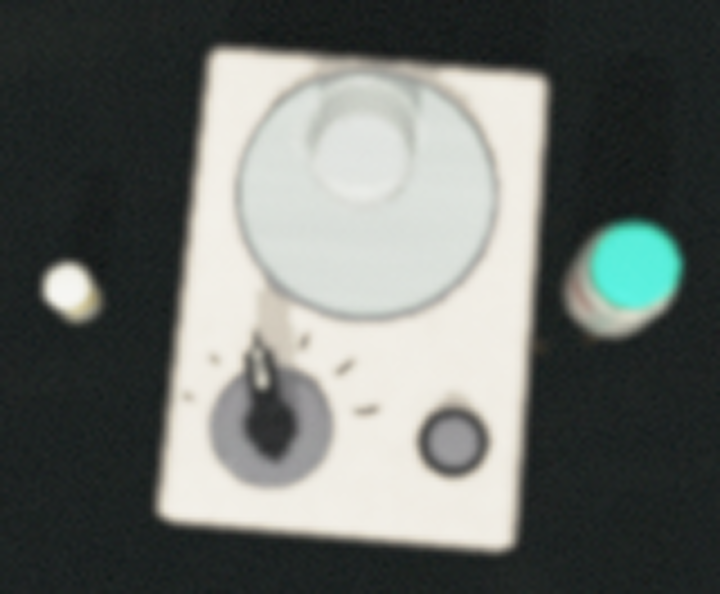

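The crop shows six ticks running from (188,396) clockwise to (367,410). The lever points over the third tick at (258,340), so two clockwise clicks are needed. Next I'll refine the axis and key points and cross-check them in the scene view.

Run:
```python
from h import *
t=dict(np.load('pics/top1.png.npz')); s=dict(np.load('pics/scene1.png.npz'))
f=lambda x,y:(200+(x+.5)/4.5-.5,160+(y+.5)/4.4-.5)
print('skirt top',ray(t,f(271,426),.0555),'scene',ray(s,(299,257),.0555))
print('key top',ray(t,f(453,441),.059),'scene',ray(s,(322.5,233.5),.059))
print('plate',ray(t,f(367,194),.06)); A=ray(t,f(271,426),.0555)[:2]
for n,x,y in[('1',188,396),('2',214,358),('4',305,341),('5',345,366),('6',367,410)]:
    v=ray(t,f(x,y),.05)[:2]-A; print(n,np.degrees(np.arctan2(v[1],v[0])),np.hypot(*v))
v=ray(t,f(258,340),.077)[:2]-A;print('nose',np.degrees(np.arctan2(v[1],v[0])),np.hypot(*v))
print('vialcap',ray(t,f(68,286),.045),'jarcap',ray(t,f(637,265),.083),'beaker rim',ray(t,f(365,115),.126),'bottom',ray(t,f(360,160),.06))
# scene sanity: white line / lever silhouette reprojection
for z,a in((.065,11.5),):
    n=np.r_[A+.038*np.array([np.cos(np.radians(a)),np.sin(np.radians(a))]),z]
    print(cv2.projectPoints(n[None],s['rvec'],s['tvec'],s['mtx'],None)[0].ravel())
```

```text
skirt top [0.51568059 0.4177145  0.0555    ] scene [0.51120847 0.42324    0.0555    ]
key top [0.51052015 0.33136241 0.059     ] scene [0.50715339 0.33915481 0.059     ]
plate [0.63162157 0.37524845 0.06      ]
1 70.85908527607455 0.043027002496563355
2 41.147515743384325 0.044108261846655686
4 -18.714060220915844 0.045288626926461066
5 -47.799306566494224 0.046179389191937495
6 -78.00190052191142 0.04639637360195027
nose 9.578882048817148 0.0393338408323674
vialcap [0.58379921 0.52016773 0.045     ] jarcap [0.59480543 0.24781887 0.083     ] beaker rim [0.65352564 0.37710604 0.126     ] bottom [0.64895282 0.3791327  0.06      ]
[275.78964585 245.63982926]
```

```bash
R='x'; python3 -m jog '[[0,0,0,0.0336,-0.0373,0,0],[0,0,0,0.0336,-0.0373,0,0],[0,0,0,0.0336,-0.0373,0,0],[0,0,0,0.0336,-0.0373,0,0],[0,0,0,0.0336,-0.0373,0,0],[0,0,0,0.0336,-0.0373,0,0],[0,0,0,0.0336,-0.0373,0,0],[0,0,0,0.0336,-0.0373,0,0],[0,0,0,0.0336,-0.0373,0,0],[0,0,0,0.0336,-0.0373,0,0]]' 20
python3 -m jog '[[0,0,0,0.0336,-0.0373,0,0],[0,0,0,0.0336,-0.0373,0,0],[0,0,0,0.0336,-0.0373,0,0],[0,0,0,0.0336,-0.0373,0,0],[0,0,0,0.0336,-0.0373,0,0],[0,0,0,0.0336,-0.0373,0,0],[0,0,0,0.0336,-0.0373,0,0],[0,0,0,0.0336,-0.0373,0,0],[0,0,0,0.0336,-0.0373,0,0],[0,0,0,0.0336,-0.0373,0,0]]'
python3 -m jog '[[0,0,-0.1745,0,0,0.015,0],[0,0,-0.1745,0,0,0.015,0],[0,0,-0.1745,0,0,0.015,0],[0,0,-0.1745,0,0,0.015,0],[0,0,-0.1745,0,0,0.015,0],[0,0,-0.1745,0,0,0.015,0],[0,0,0,0,0,0,0],[0,0,0,0,0,0,0]]'
```

```text
time_s: 1.35
position: [0.3791, -0.0223, 0.2313]
tool_rot: [[0.912, 0.409, 0.0], [0.409, -0.912, -0.0], [0.0, 0.0, -1.0]]
ft_force: [1.3, -0.5, 0.2]
grip_width: -0.0001
gripper_force: 0.0
time_s: 2.6
position: [0.533, 0.4555, 0.2308]
tool_rot: [[0.912, 0.409, -0.001], [0.409, -0.912, -0.001], [-0.001, 0.0, -1.0]]
ft_force: [-0.2, -0.1, 0.2]
grip_width: 0.0001
gripper_force: 0.0
time_s: 3.6
position: [0.533, 0.4541, 0.1418]
tool_rot: [[0.105, 0.994, 0.0], [0.994, -0.105, 0.0], [0.0, 0.0, -1.0]]
ft_force: [0.1, -0.1, 0.6]
grip_width: -0.0002
gripper_force: 0.0
```

```bash
python3 -m jog '[[0,0,0,0,0,0.02,0],[0,0,0,0,0,0.02,0],[0,0,0,0,0,0.02,0],[0,0,0,0,0,0.018,0],[0,0,0,0,0,0,0]]'
python3 - <<'E'
from h import *
s=shot('scene','s2.png')['pixels'][180:320,180:380]; t=shot('top','t2.png')['pixels'][160:300,200:360]
a=cv2.resize(s,(800,560) if 0 else (400,280),interpolation=3); b=cv2.resize(t,(400,350),interpolation=3)
o=np.zeros((350,800,3),np.uint8); o[:280,:400]=a; o[:,400:]=b; cv2.imwrite('pics/c2.png',o[...,::-1])
E
```

```text
time_s: 4.22
position: [0.5325, 0.4537, 0.0623]
tool_rot: [[0.103, 0.995, -0.002], [0.995, -0.103, -0.001], [-0.001, -0.002, -1.0]]
ft_force: [0.0, 0.7, 0.1]
grip_width: 0.0001
gripper_force: 0.0
```

View pics/c2.png

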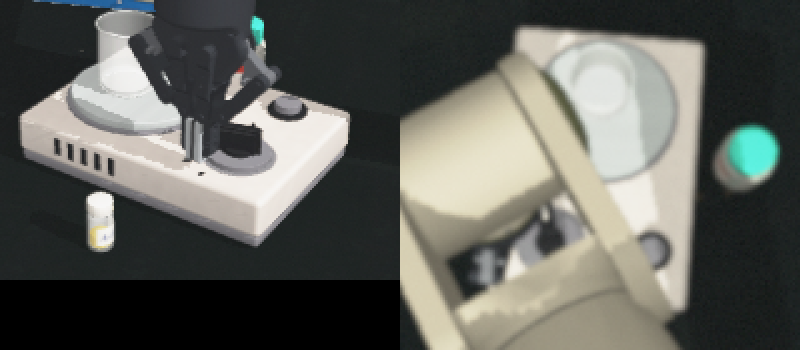

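The scene crop shows the shut fingertips standing left of the lever with a gap, and everything else is clear. I'll advance to contact.

```bash
python3 -m jog '[[0,0,0,-0.0025,0.0005,0,0],[0,0,0,-0.0025,0.0005,0,0],[0,0,0,-0.0025,0.0005,0,0],[0,0,0,-0.0025,0.0005,0,0],[0,0,0,-0.0025,0.0005,0,0]]'
python3 -m jog '[[0,0,0,-0.0015,0.0005,0,0],[0,0,0,-0.0015,0.0005,0,0]]'
python3 -m jog '[[0,0,0,-0.0015,0.0005,0,0],[0,0,0,-0.0015,0.0005,0,0]]'
```

```text
time_s: 4.95
position: [0.5342, 0.4414, 0.0635]
tool_rot: [[0.102, 0.995, 0.001], [0.995, -0.102, 0.001], [0.001, 0.0, -1.0]]
ft_force: [1.1, 3.1, 0.5]
grip_width: 0.0003
gripper_force: 1.5
time_s: 5.2
position: [0.5351, 0.4383, 0.0635]
tool_rot: [[0.102, 0.995, 0.001], [0.995, -0.102, 0.001], [0.001, 0.001, -1.0]]
ft_force: [1.9, 3.0, 0.3]
grip_width: -0.0004
gripper_force: 1.1
time_s: 5.45
position: [0.5353, 0.4348, 0.0632]
tool_rot: [[0.102, 0.995, -0.0], [0.995, -0.102, -0.001], [-0.001, -0.0, -1.0]]
ft_force: [0.8, -0.2, -0.6]
grip_width: -0.0002
gripper_force: 0.2
```

Run:
```python
from h import *
s=shot('scene','s3.png'); A=np.array([.5155,.418])
p=s['pixels'][200:290,230:350].copy(); p=cv2.resize(p,None,fx=6,fy=6,interpolation=3)
for a,c in((11.5,(255,0,0)),(-18.5,(0,255,0)),(-48.5,(0,0,255))):
    r=np.radians(a); e=np.array([np.cos(r),np.sin(r)]); n=np.r_[A+.038*e,.077]
    q=cv2.projectPoints(n[None],s['rvec'],s['tvec'],s['mtx'],None)[0].ravel(); q=((q-[230,200])*6).astype(int); cv2.circle(p,tuple(map(int,q)),5,c,2)
cv2.imwrite('pics/c3.png',p[...,::-1])
```

```text
(no output)
```

View pics/c3.png

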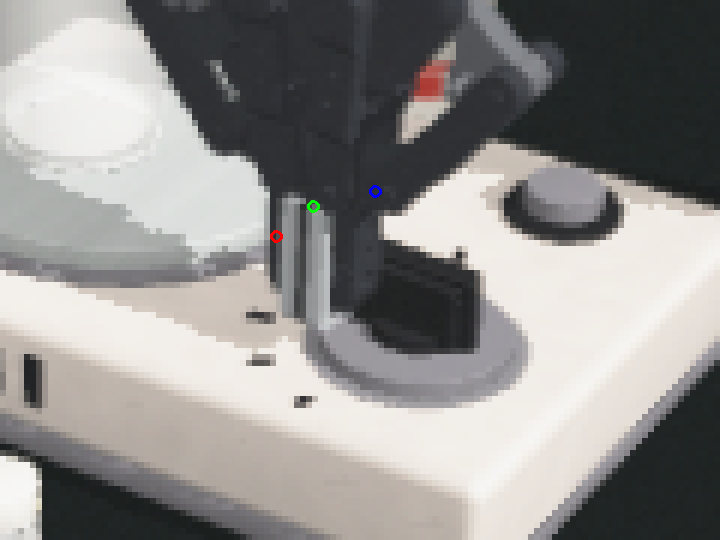

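The third tick, hidden earlier, is now visible at (258,315). The lever has swung past the finger, with its tail at (470,300) and force near zero, so it has snapped to tick 4. I'll shift out along the lever, turn to match it and push the second click.

```bash
python3 -m jog '[[0,0,0,0.0005,0.0055,0,0],[0,0,0,0,0.0055,0,0],[0,0,0.163,0,0,0,0],[0,0,0.163,0,0,0,0],[0,0,0.163,0,0,0,0],[0,0,0,0,0,0,0]]'
python3 -m jog '[[0,0,0,-0.00125,0.00085,0,0],[0,0,0,-0.00125,0.00085,0,0],[0,0,0,-0.00125,0.00085,0,0],[0,0,0,-0.00125,0.00085,0,0]]'
python3 -m jog '[[0,0,0,-0.00125,0.00085,0,0],[0,0,0,-0.00125,0.00085,0,0]]'
python3 -m jog '[[0,0,0,-0.00125,0.00085,0,0],[0,0,0,-0.00125,0.00085,0,0]]'
```

```text
time_s: 6.25
position: [0.5467, 0.4343, 0.0632]
tool_rot: [[0.556, 0.831, -0.0], [0.831, -0.556, -0.0], [-0.0, -0.0, -1.0]]
ft_force: [0.6, -0.4, -0.6]
grip_width: -0.0001
gripper_force: 0.0
time_s: 6.75
position: [0.5465, 0.4283, 0.0634]
tool_rot: [[0.557, 0.831, 0.0], [0.831, -0.557, 0.0], [0.0, 0.0, -1.0]]
ft_force: [0.1, 0.2, 0.5]
grip_width: -0.0001
gripper_force: 0.2
time_s: 7.0
position: [0.5464, 0.4256, 0.0634]
tool_rot: [[0.557, 0.831, -0.0], [0.831, -0.557, 0.0], [0.0, -0.0, -1.0]]
ft_force: [-0.5, 1.5, -0.7]
grip_width: -0.0
gripper_force: 0.8
time_s: 7.25
position: [0.5465, 0.4223, 0.0633]
tool_rot: [[0.557, 0.83, 0.0], [0.83, -0.557, -0.0], [-0.0, 0.0, -1.0]]
ft_force: [-0.4, 1.5, 0.6]
grip_width: -0.0001
gripper_force: 0.5
```

```bash
python3 -m jog '[[0,0,0,-0.00125,0.00085,0,0]]' | grep -E 'pos|ft_'
python3 -m jog '[[0,0,0,-0.00125,0.00085,0,0]]'| grep -E 'pos|ft_'
python3 -m jog '[[0,0,0,-0.00125,0.00085,0,0]]'| grep -E 'pos|ft_'
```

```text
position: [0.5466, 0.4207, 0.0633]
ft_force: [0.7, 0.3, -0.7]
position: [0.5466, 0.4191, 0.0633]
ft_force: [-0.3, 0.4, 0.2]
position: [0.5466, 0.4176, 0.0633]
ft_force: [-0.1, -1.0, -0.6]
```

```bash
python3 -m jog '[[0,0,0,0.0062,-0.0042,0,0],[0,0,0,0.0062,-0.0042,0,0],[0,0,0,0,0,-0.02,0],[0,0,0,0,0,-0.02,0],[0,0,0,0,0,-0.03,0],[0,0,0,-0.026,0.0065,0,0],[0,0,0,-0.026,0.0065,0,0],[0,0,0,-0.026,0.0065,0,0],[0,0,0,-0.026,0.0065,0,0],[0,0,0,0,0,0,0]]'
python3 - <<'E'
from h import *
s=shot('scene','s4.png'); t=shot('top','t4.png'); A=np.array([.5155,.418])
o=np.zeros((540,800,3),np.uint8)
for d,(u0,v0,w,h,f),x0 in((s,(240,200,130,90,4),0),(t,(230,225,80,60,3.4),525)):
    p=cv2.resize(d['pixels'][v0:v0+h,u0:u0+w],None,fx=f,fy=f,interpolation=3)
    for a,c in((-18.5,(0,255,0)),(-48.5,(0,0,255))):
        r=np.radians(a); n=np.r_[A+.038*np.array([np.cos(r),np.sin(r)]),.077]
        q=cv2.projectPoints(n[None],d['rvec'],d['tvec'],d['mtx'],None)[0].ravel(); q=(q-[u0,v0])*f; cv2.circle(p,(int(q[0]),int(q[1])),4,c,1)
    o[:p.shape[0],x0:x0+p.shape[1]]=p[:,:800-x0]
cv2.imwrite('pics/c4.png',o[:370,...,::-1])
E
```

```text
time_s: 8.88
position: [0.5099, 0.3314, 0.1337]
tool_rot: [[0.558, 0.83, -0.0], [0.83, -0.558, -0.0], [-0.0, 0.0, -1.0]]
ft_force: [0.2, 0.5, -0.4]
grip_width: -0.0001
gripper_force: 0.0
```

View pics/c4.png

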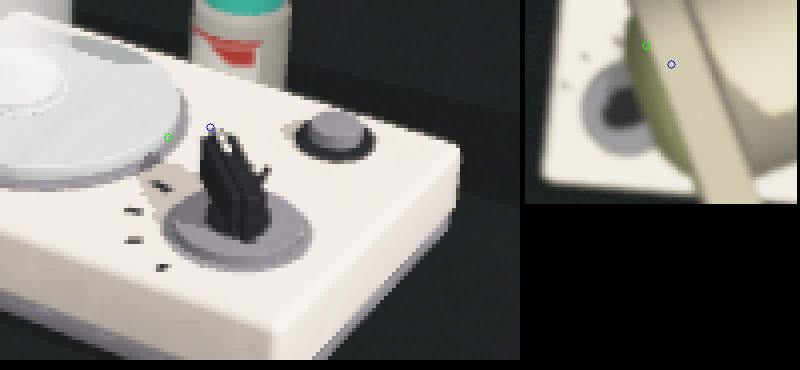

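Ticks 1–4 are all visible at (162,267), (134,240), (134,211) and (160,186). Tick 6 is visible at (265,172), and the nose sits at the blue tick-5 marker (212,130). The selector is on tick 5, so I'll press the key.

```bash
python3 -m jog '[[0,0,0,0,0,0.02,0],[0,0,0,0,0,0.02,0],[0,0,0,0,0,0.02,0],[0,0,0,0,0,0.01,0],[0,0,0,0,0,0.002,0],[0,0,0,0,0,0.002,0],[0,0,0,0,0,0,0]]'| grep -E 'pos|ft_'
python3 -m jog '[[0,0,0,0,0,0.0015,0],[0,0,0,0,0,0,0]]'| grep -E 'pos|ft_'
python3 -m jog '[[0,0,0,0,0,0.0015,0],[0,0,0,0,0,0,0]]'| grep -E 'pos|ft_'
python3 -m jog '[[0,0,0,0,0,0.0015,0],[0,0,0,0,0,0,0]]'| grep -E 'pos|ft_'
```

```text
position: [0.5105, 0.3323, 0.06]
ft_force: [0.2, 0.9, 0.5]
position: [0.5104, 0.3322, 0.0582]
ft_force: [0.8, 0.8, 2.3]
position: [0.5104, 0.3321, 0.0565]
ft_force: [1.1, 2.2, 3.1]
position: [0.5104, 0.3321, 0.0551]
ft_force: [1.7, 2.0, 4.3]
```

```bash
python3 -m jog '[[0,0,0,0,0,0.001,0],[0,0,0,0,0,0,0]]'| grep -E 'pos|ft_'
python3 -m jog '[[0,0,0,0,0,0.001,0],[0,0,0,0,0,0,0]]'| grep -E 'pos|ft_'
```

```text
position: [0.5105, 0.3321, 0.055]
ft_force: [-0.7, 0.2, 10.7]
position: [0.5105, 0.3322, 0.0548]
ft_force: [-3.1, 0.3, 18.5]
```

The key has bottomed: force rose to 18 N with no further travel. I'll lift clear and check.

```bash
python3 -m jog '[[0,0,0,0,0,-0.005,0],[0,0,0,0,0,-0.01,0],[0,0,0,0,0,-0.03,0],[0,0,0,0,0,-0.04,0],[0,0,0,0,0,-0.04,0],[0,0,0,-0.03,0,0,0],[0,0,0,-0.03,0,0,0],[0,0,0,-0.03,0,0,0],[0,0,0,-0.03,0,0,0],[0,0,0,0,0,0,0]]'
python3 - <<'E'
from h import *
s=shot('scene','s5.png'); p=s['pixels'][170:320,180:380]
cv2.imwrite('pics/c5.png',cv2.resize(p,None,fx=3.5,fy=3.5,interpolation=3)[...,::-1])
E
```

```text
time_s: 12.35
position: [0.4421, 0.2312, 0.1779]
tool_rot: [[0.558, 0.83, -0.002], [0.83, -0.558, -0.001], [-0.002, -0.001, -1.0]]
ft_force: [-0.9, 0.2, 0.1]
grip_width: 0.0
gripper_force: 0.0
```

View pics/c5.png

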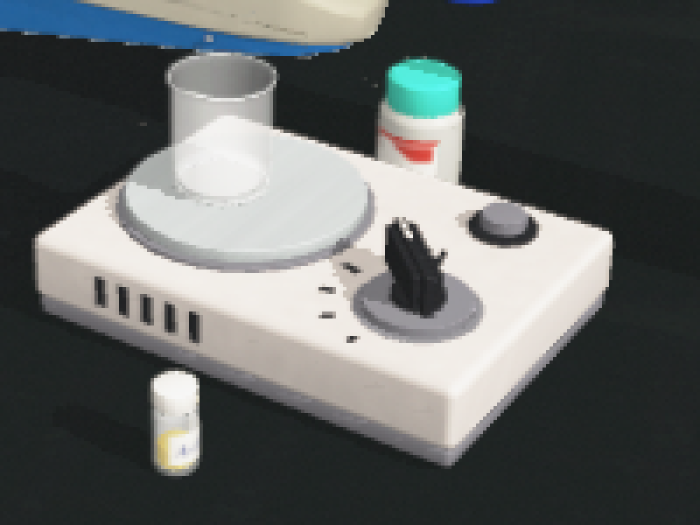

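The selector at (415,265) is still on tick 5 and the key at (503,220) is up again. The beaker (220,125), jar (422,110) and vial (175,425) stand where they were, and the robot is clear.

```bash
python3 -c "from rig import job; print(job.close_job())"
```

```text
the job is handed in; nothing more can be done
None
```

The selector is on tick 5 (two clicks on from tick 3), the start key was then pressed fully down and came back up, the beaker, jar and vial stayed where they stood, and the job was handed in at about 12.4 s.

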